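# Give the mixed-up jars their own lids back

### The job

The lids of the three stoneware jars on this sale table have been mixed up: put every lid back on the jar of its own colour, properly seated, parking a lid knob-up on the empty green mat on the way. Set each lid down gently rather than dropping it, and leave the jars, the duck, the glass bowl and the shaker standing where they are.

Things in the scene. Friction and masses are not known exactly. Their poses are not given: they have to be found in the camera images.
- blue_jar: Round stoneware jar glazed cobalt blue with a thin brass band, hollow, 0.6 kg, loose on the table, 108 mm across at the belly, rim 85 mm high and 72 mm across, mouth about 60 mm across. Its sloping shoulder shows around a lid from above. Origin at the centre of its underside, z up.
- cream_jar: Round stoneware jar glazed cream (pale yellowish white) with a thin brass band, hollow, 0.6 kg, loose on the table, 108 mm across at the belly, rim 85 mm high and 72 mm across, mouth about 60 mm across. Its sloping shoulder shows around a lid from above. Origin at the centre of its underside, z up.
- red_jar: Round stoneware jar glazed deep red with a thin brass band, hollow, 0.6 kg, loose on the table, 108 mm across at the belly, rim 85 mm high and 72 mm across, mouth about 60 mm across. Its sloping shoulder shows around a lid from above. Origin at the centre of its underside, z up.
- blue_lid: Lid of the blue jar, cobalt blue, 0.11 kg: a plug 38 mm across, 10 mm deep; above it a disc 80 mm across, 7 mm thick; on top a cylindrical knob 22 mm across, 27 mm tall to grip. Origin: centre of the plug's underside, z up; disc top at 17 mm, knob top at 44 mm. Seated, its origin is 75 mm above the jar's. Starts on a jar of another colour.
- cream_lid: Lid of the cream jar, cream (pale yellowish white), 0.11 kg: a plug 38 mm across, 10 mm deep; above it a disc 80 mm across, 7 mm thick; on top a cylindrical knob 22 mm across, 27 mm tall to grip. Origin: centre of the plug's underside, z up; disc top at 17 mm, knob top at 44 mm. Seated, its origin is 75 mm above the jar's. Starts on a jar of another colour.
- red_lid: Lid of the red jar, deep red, 0.11 kg: a plug 38 mm across, 10 mm deep; above it a disc 80 mm across, 7 mm thick; on top a cylindrical knob 22 mm across, 27 mm tall to grip. Origin: centre of the plug's underside, z up; disc top at 17 mm, knob top at 44 mm. Seated, its origin is 75 mm above the jar's. Starts on a jar of another colour.
- mat: Green square mat, 110 x 110 mm, 4 mm thick, fixed to the table, empty at the start: the free spot. Origin at the centre of its underside.
- duck: Bystander: small yellow duck figurine with an orange bill and foot disc, about 50 mm wide, 72 mm tall, loose. Origin at the centre of its underside.
- glass_bowl: Bystander: small clear glass bowl, 64 mm across, 35 mm tall, loose. Origin at the centre of its underside.
- shaker: Bystander: steel salt shaker with a domed top, 38 mm across, 68 mm tall, loose. Origin at the centre of its underside.
Things that resemble listed ones, but are neither listed nor needed, are in the scene too. Leave any turquoise look-alike of the cream_lid alone.

How it is judged:
On the way:
1. one of the lids rests, knob up and let go, on the green mat (((horizontal distance between blue_lid and mat below 0.045 m and z of blue_lid in the frame of mat below 0.008 m and angle between blue_lid's own z axis and vertical below 0.12 rad and linear speed of blue_lid below 0.03 m/s and contact force between the fingers and blue_lid below 0.2 N) or (horizontal distance between cream_lid and mat below 0.045 m and z of cream_lid in the frame of mat below 0.008 m and angle between cream_lid's own z axis and vertical below 0.12 rad and linear speed of cream_lid below 0.03 m/s and contact force between the fingers and cream_lid below 0.2 N) or (horizontal distance between red_lid and mat below 0.045 m and z of red_lid in the frame of mat below 0.008 m and angle between red_lid's own z axis and vertical below 0.12 rad and linear speed of red_lid below 0.03 m/s and contact force between the fingers and red_lid below 0.2 N))), for 0.2 s.
At the end, for the whole second after the job is handed in: Each lid is seated upright on the jar of its own colour (centres within 13 mm, lid origin 71 to 79 mm above the jar's origin, lid and jar within 0.1 rad of upright), released and at rest, every jar within 25 mm of where it began (horizontal distance between blue_lid and blue_jar below 0.013 m and z of blue_lid in the frame of blue_jar between 0.071 and 0.079 m and angle between each of blue_lid, blue_jar, cream_lid, cream_jar, red_lid, red_jar's own z axis and vertical below 0.1 rad and linear speed of each of blue_lid, blue_jar, cream_lid, cream_jar, red_lid, red_jar below 0.02 m/s and distance of each of blue_jar, cream_jar, red_jar from where it was at the start of the episode below 0.025 m and contact force between the fingers and blue_lid below 0.2 N and horizontal distance between cream_lid and cream_jar below 0.013 m and z of cream_lid in the frame of cream_jar between 0.071 and 0.079 m and contact force between the fingers and cream_lid below 0.2 N and horizontal distance between red_lid and red_jar below 0.013 m and z of red_lid in the frame of red_jar between 0.071 and 0.079 m and contact force between the fingers and red_lid below 0.2 N); the robot touches nothing.
It fails at once if a jar is shifted more than 25 mm or tipped (distance of any of blue_jar, cream_jar, red_jar from where it was at the start of the episode above 0.025 m or angle between any of blue_jar, cream_jar, red_jar's own z axis and vertical above 0.25 rad).
It fails at once if a bystander (duck, glass bowl, shaker) is shifted more than 20 mm or tipped (distance of any of duck, glass_bowl, shaker from where it was at the start of the episode above 0.02 m or angle between any of duck, glass_bowl, shaker's own z axis and vertical above 0.5 rad).
It fails at once if a lid is dropped: it moves faster than 0.6 m/s with no finger on it (a fall of about 20 mm) ((linear speed of blue_lid above 0.6 m/s and contact force between the fingers and blue_lid below 0.01 N) or (linear speed of cream_lid above 0.6 m/s and contact force between the fingers and cream_lid below 0.01 N) or (linear speed of red_lid above 0.6 m/s and contact force between the fingers and red_lid below 0.01 N)).
It fails at once if a lid is turned over or on its edge (angle between any of blue_lid, cream_lid, red_lid's own z axis and vertical above 0.9 rad).
It also fails if it takes over 101 s, if anything falls off the work surface, if the arm or the gripper's body presses on something with over 40 N, if the wrist force passes 120 N, or if a joint passes its speed limit or range.

### The arm

A 7-joint arm with a two-finger parallel gripper is mounted at the origin on the work surface. World frame = base frame: x ahead of the robot, y to its left, z up, the work surface at z = 0. Lengths are in m, angles in rad, forces in N, time in s.
With the tool pointing down it reaches from about 0.4 to 0.85 m from the base axis. Payload 10.4 kg.
Tool frame: the origin (TCP) lies on the centre line of the jaws, within the pads' length; the fingertips stand ahead of it and the grasp point (between the pads) lies 2 mm behind it (robot.tips_ahead is the z of the fingertips in the tool frame, in m); z points along the fingers, y is the line along which they close (so a half turn about z gives the same grasp; the last joint's range is limited). The gripper opens to 85 mm and grips with 20 to 120 N. Pads are 22 mm wide; open, the fingers measure 114 mm over their backs; the gripper's body (76 mm by 85 mm) begins 54 mm behind the grasp point. The pads swing forward as they close: fully open they stand 13 mm farther back than shut.
Start: joints at [1.27, 0.332, -0.065, 1.46, 0.022, 1.35, -0.088], TCP at [0.171, -0.601, 0.248] pointing down, gripper open.
Joint ranges: [-2.6, 2.6], [-0.5, 2.12], [-1.47, 1.34], [0.16, 2.42], [-1.27, 4.41], [0.06, 2.06], [-2.6, 2.6]. Speed limits (rad/s): [2.22, 2.22, 2.79, 2.79, 3.14, 3.14, 3.14].

### API

Orientations are given as [roll, pitch, yaw] about the fixed x, y, z axes, in that order (R = Rz(yaw) Ry(pitch) Rx(roll)).
In Python, from rig import robot gives the robot as it stands. Calls block until the motion is done:
- robot.move_pose(position, orientation): joint-space move of the TCP to a pose.
- robot.movel(position, ori=None, speed=0.15, until_force=None): straight line of the TCP; ori=None keeps the orientation; speed is the mean speed in m/s. With until_force (N) it stops when the force on the tool has changed by that much, and returns True; else False.
- robot.goto_joints(angles): joint-space move.
- robot.command_gripper(opening, squeeze=None): finger opening in m; squeeze is the grip in N (None keeps the last); returns when the fingers have stopped.
- robot.wait(seconds).
- robot.solve_ik(position, orientation): joint angles nearest the present ones, or None.
- robot.get_obs(): the state.
- robot.grab_frame(name): name is "side" or "top"; returns the picture (400x640x3 uint8, red, green, blue); there is no depth.
- robot.get_calibration(name): a dict with "fx", "fy", "cx", "cy" (pixels), "k1" (the pictures are not rectified: a ray, as slopes to the right and down, at radius r is drawn at 1 + k1 r^2 times it, then the intrinsics apply), "pose" (4x4, takes a point from camera to world coordinates). Camera axes: x right, y up, looking along -z (the intrinsics and any distortion apply to the point x, -y, -z); pixel columns grow to the right and rows downward; lengths in m; the calibration is good to about 2 mm. A picture is of the moment at which its call begins. get_calibration takes no time and is no camera call.
A pose or a line that the arm cannot do raises robot.PlanningError and nothing moves.
- robot.job_done(): hands the job in; it is judged then, once.
The state is a dict: "time": time; "joint_positions": joint angles; "joint_velocities": joint speeds; "effort": joint torques, N m; "ee_pos": TCP position; "tool_rot": TCP orientation; "force": force on the tool from outside, world axes, zero at the start; "moment": the same for the moment, N m; "grip_width": finger opening in m; "grip_force": force on a finger pad.
Only numpy, scipy, OpenCV 4.12 (cv2) and the standard library are available. Lean on these libraries where they do the work, as an engineer would, in place of code of your own. Each camera call takes 0.05 s, during which the arm holds its last target. There are 200 camera calls.

## Working session

There is one attempt and no reset: what is moved stays moved. The work goes in short steps, each a Python script; the robot and the scene stay as the last script left them, time stands still between calls to the robot, and variables do not carry over. Pictures are saved under pics/ and viewed, at most 14 in all, crops included, and the job is handed in when it is done.

```bash
ls; mkdir -p pics
python3 - <<'E'
from rig import robot
import cv2
for n in("top","side"):
    f=robot.grab_frame(n); cv2.imwrite(f"pics/{n}0.png",f[...,::-1]); print(robot.get_calibration(n))
o=robot.get_obs();print(o["time"],o["ee_pos"],o["tool_rot"],robot.tips_ahead,o["grip_width"])
E
```

```text
pics
{'fx': 409.4459929442824, 'fy': 409.4459929442824, 'cx': 321.74963978537784, 'cy': 203.69169656855453, 'k1': -0.05135273927962978, 'pose': array([[ 0.01366816,  0.98796542, -0.15406983,  0.43398121],
       [-0.99990522,  0.01325058, -0.00373694,  0.05059551],
       [-0.00165046,  0.15410631,  0.98805289,  0.97339327],
       [ 0.        ,  0.        ,  0.        ,  1.        ]])}
{'fx': 383.1143912827328, 'fy': 383.1143912827328, 'cx': 315.8840679280231, 'cy': 208.1332691574191, 'k1': 0.028144278520228234, 'pose': array([[ 0.95139376,  0.19269198, -0.24024925,  0.35871737],
       [-0.30720311,  0.53849127, -0.78463584, -0.68854149],
       [-0.02182091,  0.82030297,  0.57151281,  0.59533729],
       [ 0.        ,  0.        ,  0.        ,  1.        ]])}
0.1 [ 0.17132328 -0.600725    0.24761136] [-3.14032517e+00  2.90513628e-05  2.77803651e-01] 0.017 0.08539156527137008
```

View pics/top0.png

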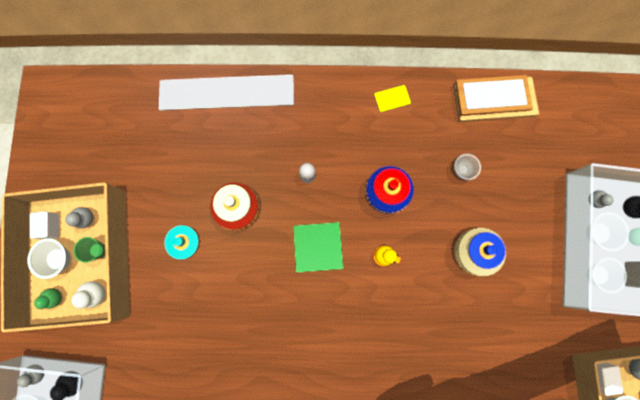

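View pics/side0.png

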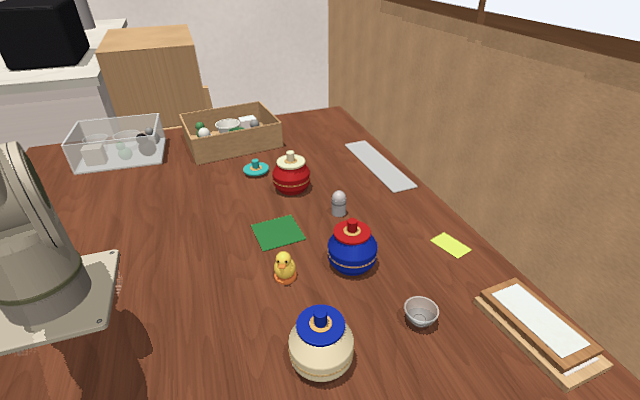

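```bash
cat > h.py <<'E'
from rig import robot
import numpy as np, cv2
def rays(n,px):
    c=robot.get_calibration(n); d=(np.atleast_2d(px).astype(float)-[c["cx"],c["cy"]])/[c["fx"],c["fy"]]
    u=d.copy()
    for _ in range(10): u=d/(1+c["k1"]*(u**2).sum(1,keepdims=True))
    P=c["pose"]; return P[:3,3],np.c_[u[:,0],-u[:,1],-np.ones(len(u))]@P[:3,:3].T
def plane(n,px,z):
    o,r=rays(n,px); return (o+r*((z-o[2])/r[:,2])[:,None])[:,:2]
def circ(p):
    p=p.astype(float)
    for _ in range(3):
        s=np.linalg.lstsq(np.c_[2*p,np.ones(len(p))],(p**2).sum(1),rcond=None)[0]
        R=np.sqrt(s[2]+s[0]**2+s[1]**2); e=abs(np.hypot(*(p-s[:2]).T)-R); p=p[e<=max(.003,1.5*np.median(e))]
    return s[:2],2*R
def masks(f):
    h,s,v=[x.astype(int) for x in cv2.split(cv2.cvtColor(f,cv2.COLOR_RGB2HSV))]
    return dict(red=((h<4)|(h>174))&(s>190)&(v>70),blue=(h>108)&(h<128)&(s>140),
                cream=(h>12)&(h<40)&(s<130)&(v>140),green=(h>50)&(h<75)&(s>120))
def blob(m,c,r=45):
    w=np.zeros(m.shape,np.uint8); cv2.circle(w,c,r,1,-1)
    m=cv2.morphologyEx((m&(w>0)).astype(np.uint8),cv2.MORPH_OPEN,np.ones((2,2)))
    return max(cv2.findContours(m,cv2.RETR_EXTERNAL,cv2.CHAIN_APPROX_NONE)[0],key=cv2.contourArea)
def hull(k): return cv2.convexHull(k)[:,0]
E
python3 - <<'E'
from h import *
f=robot.grab_frame("top"); M=masks(f); v=f.copy()
J=dict(red=((235,207),"cream"),blue=((390,190),"red"),cream=((480,252),"blue"))
for j,(c,l) in J.items():
    kl=blob(M[l],c,34); kj=blob(M[j]|M[l],c,36)
    cv2.drawContours(v,[kl],-1,(0,255,0),1);cv2.drawContours(v,[kj],-1,(255,0,255),1)
    print(j,"jar",*circ(plane("top",hull(kj),.045)),l,"lid",*circ(plane("top",hull(kl),.092)))
k=blob(M["green"],(318,247)); print("mat",plane("top",cv2.minAreaRect(k)[0],.004),cv2.minAreaRect(k))
cv2.imwrite("pics/c1.png",cv2.resize(v[150:290,150:530],(760,280),interpolation=cv2.INTER_CUBIC)[...,::-1])
E
```

```text
red jar [0.5768199  0.26017428] 0.08627966039226757 cream lid [0.56958868 0.24956433] 0.08191174416846105
blue jar [ 0.61993393 -0.10851844] 0.07973347837047143 red lid [ 0.61052006 -0.10046328] 0.07569696325008858
cream jar [ 0.47098011 -0.31168123] 0.11026554660098543 blue lid [ 0.47318482 -0.30517136] 0.07641822704481295
mat [[0.4798429  0.06061789]] ((318.444091796875, 247.77349853515625), (46.09459686279297, 46.32469177246094), 85.60128784179688)
```

View pics/c1.png

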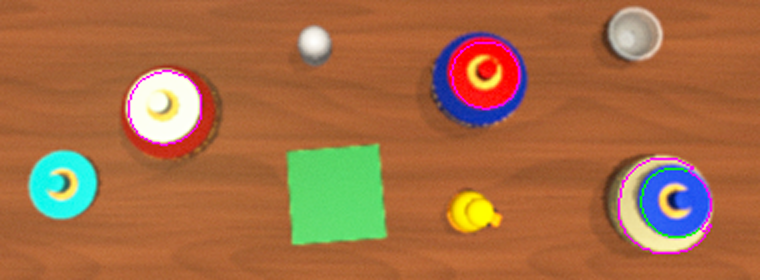

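The crop shows three lids that could be confused: cream (white disc, ~233,202) on the red jar, red (~393,186) on the blue jar, and blue (~487,250) on the cream jar. The turquoise look-alike at (181,242) is left alone. The lid contours are good, but the red and blue jar masks miss the darker glaze, so I'll fix those next.

Run:
```python
from h import *
f=robot.grab_frame("top"); H=cv2.cvtColor(f,cv2.COLOR_RGB2HSV)
for p in [(253,205),(255,212),(372,197),(390,208),(465,262),(270,230),(420,220)]: print(p,H[p[1],p[0]])
sed=open("h.py").read().replace("(h<4)|(h>174))&(s>190)&(v>70)","(h<5)|(h>174))&(s>190)&(v>60)").replace("(s>140),","(s>140)&(v>50),")
M=masks(f)
h,s,v=[x.astype(int) for x in cv2.split(H)]
bg=cv2.medianBlur(f,3)
for n,c in dict(red=(235,207),blue=(390,190),cream=(480,252)).items():
    if n=="red": m=((h<5)|(h>172))&(s>150)|M["cream"]
    elif n=="blue": m=(h>105)&(h<130)&(s>120)|M["red"]
    else: m=(h>12)&(h<40)&(s<150)&(v>110)|M["blue"]
    k=blob(cv2.morphologyEx(m.astype(np.uint8),cv2.MORPH_CLOSE,np.ones((3,3)))>0,c,36)
    print(n,*circ(plane("top",hull(k),.045)), cv2.boundingRect(k))
# side view knob tops vs lids
```

```text
(253, 205) [  5 232 188]
(255, 212) [  5 212 168]
(372, 197) [115 211 157]
(390, 208) [113 226 177]
(465, 262) [ 25  87 237]
(270, 230) [ 12 165 164]
(420, 220) [ 11 171 173]
red [0.56921289 0.25465576] 0.10328773169633133 (212, 185, 46, 45)
blue [ 0.61337058 -0.10449338] 0.10735446522428832 (368, 168, 46, 46)
cream [ 0.47109862 -0.30955484] 0.11544901728002295 (456, 228, 51, 50)
```

```bash
cat >> h.py <<'E'
def ori(p): return [np.pi,0,np.arctan2(p[1],p[0])+np.pi/2]
OP=.05; HI=.20
def pick(p,z):
    robot.command_gripper(OP); robot.move_pose([*p,HI],ori(p))
    hit=robot.movel([*p,z],speed=.1,until_force=8)
    robot.command_gripper(0,squeeze=30); o=robot.get_obs()
    print("grip",hit,o["grip_width"],o["grip_force"],o["ee_pos"]); robot.movel([*p,HI],speed=.1)
    return o
def place(p,z,nx=None):
    robot.move_pose([*p,HI],ori(p)); robot.movel([*p,z+.015],speed=.15)
    hit=robot.movel([*p,z-.004],speed=.03,until_force=3)
    o=robot.get_obs(); print("place",hit,o["ee_pos"],o["force"],o["grip_width"])
    robot.command_gripper(OP); robot.movel([*p,HI],speed=.15)
ZJ=.112; ZM=.041
def snap(n,c="top"):
    f=robot.grab_frame(c); cv2.imwrite(f"pics/{n}.png",f[...,::-1]); return f
E
python3 - <<'E'
from h import *
red=[.6105,-.1005]; mat=[.480,.0606]
pick(red,ZJ); place(mat,ZM)
robot.move_pose([.473,-.305,HI],ori([.473,-.305]))
f=snap("t2"); cv2.imwrite("pics/c2.png",cv2.resize(f[150:290,200:430],(690,420),interpolation=cv2.INTER_CUBIC)[...,::-1])
print(robot.get_obs()["time"])
E
```

```text
grip False 0.021272785214616913 29.268212914466858 [ 0.61088341 -0.10051951  0.11274699]
place True [0.48001129 0.0604373  0.04147366] [1.26101523 0.316772   1.11156307] 0.020481712256613684
10.9083
```

View pics/c2.png

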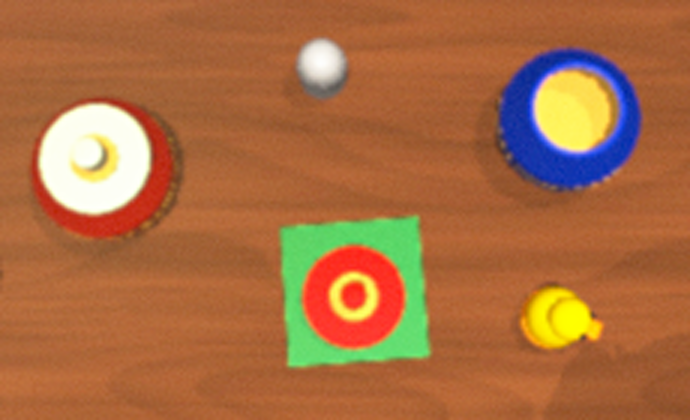

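The red lid is parked upright near the mat's centre (crop 353,295), and the blue jar's mouth is open (crop 575,110). Next I'll measure that mouth and move the blue lid onto it.

```bash
cat >> h.py <<'E'
def mouth(f,c,name="top"):
    h,s,v=[x.astype(int) for x in cv2.split(cv2.cvtColor(f,cv2.COLOR_RGB2HSV))]
    k=blob((h>14)&(h<32)&(s>70)&(v>120),c,22); r=circ(plane(name,hull(k),.085)); print("mouth",r); return r[0]
E
python3 - <<'E'
from h import *
p=mouth(cv2.imread("pics/t2.png")[...,::-1],(392,187))
assert np.hypot(*(p-[.612,-.103]))<.012
blue=[.473,-.305]
pick(blue,ZJ); place(p,ZJ)
b=[.5696,.2496]; robot.move_pose([*b,HI],ori(b))
f=snap("t3"); cv2.imwrite("pics/c3.png",cv2.resize(f[150:290,350:530],(720,560),interpolation=cv2.INTER_CUBIC)[...,::-1])
print(circ(plane("top",hull(blob(masks(f)["blue"],(392,187),60)),.045)),robot.get_obs()["time"])
E
```

```text
mouth (array([ 0.61185707, -0.1022126 ]), np.float64(0.05918634877446651))
grip False 0.020684976538632695 29.281011521816254 [ 0.47328091 -0.30519858  0.1126559 ]
place True [ 0.61198824 -0.10224937  0.11269635] [-1.8441645   0.04239033  6.57710759] 0.02126792243191943
(array([ 0.61317225, -0.10435966]), np.float64(0.10618618947521782)) 18.4167
```

View pics/c3.png

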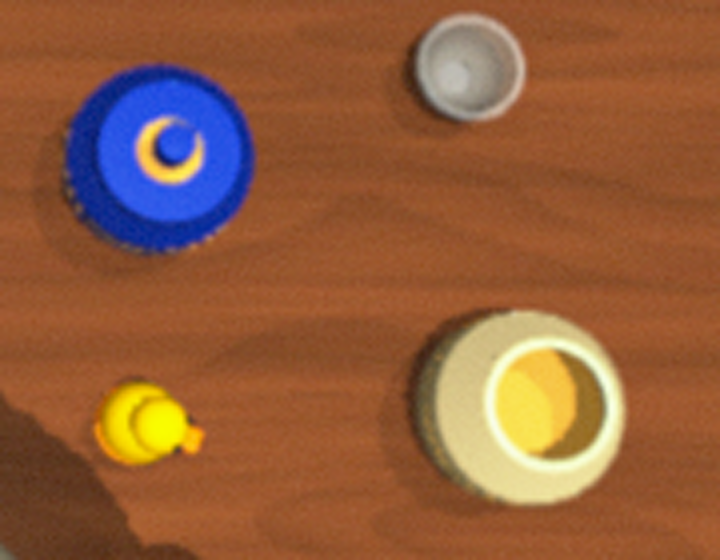

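The blue lid sits centred on the blue jar at crop (170,148). The cream jar's mouth is open at crop (550,405), pixel (487.5,251).

```bash
sed -i 's/def mouth(f,c,name="top"):/def mouth(f,c,name="top",s0=70,r=22,v0=120):/; s/(s>70)&(v>120),c,22)/(s>s0)\&(v>v0),c,r)/' h.py
python3 - <<'E'
from h import *
p=mouth(cv2.imread("pics/t3.png")[...,::-1],(487,251),s0=135,r=19,v0=40)
assert np.hypot(*(p-[.473,-.307]))<.012
c=[.5696,.2496]
pick(c,ZJ); place(p,ZJ)
m=[.480,.0606]; robot.move_pose([*m,HI+.05],ori(m))
f=snap("t4"); s=snap("s4","side")
v=np.zeros((560,800,3),np.uint8); v[:280,:400]=cv2.resize(f[150:290,400:600],(400,280)); v[:280,400:]=cv2.resize(f[150:290,150:350],(400,280))
v[280:,:400]=cv2.resize(s[260:400,230:430],(400,280)); v[280:,400:]=cv2.resize(s[100:240,200:400],(400,280))
cv2.imwrite("pics/c4.png",v[...,::-1]); print(robot.get_obs()["time"])
E
```

```text
mouth (array([ 0.4718012 , -0.30911957]), np.float64(0.058026258205117386))
grip False 0.021011697930101547 29.266332685947418 [0.56996847 0.24977366 0.11275303]
place True [ 0.47185671 -0.30930114  0.11272614] [-1.59591639  0.17872991  6.77001948] 0.021151709800151224
27.1083
```

View pics/c4.png

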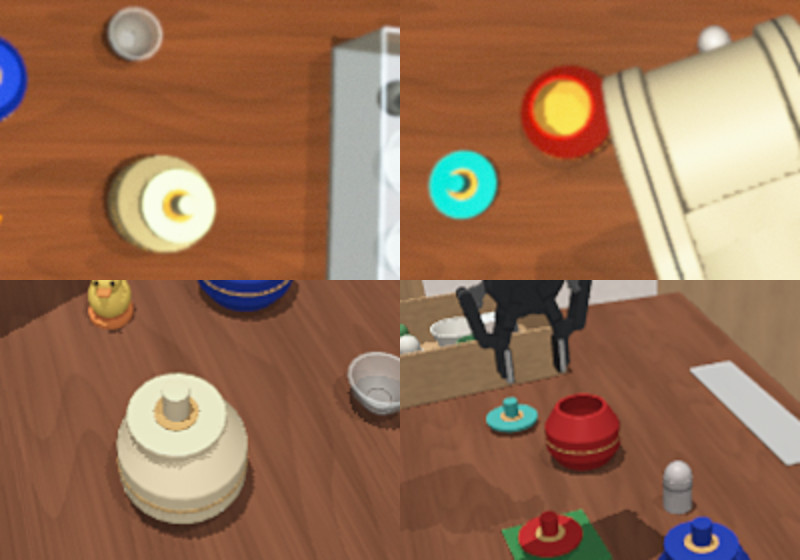

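The cream lid is seated on the cream jar in both views. The red jar's mouth is fully visible at about (231.5,204), and the red lid is waiting on the mat.

Run:
```python
from h import *
f=cv2.imread("pics/t4.png")[...,::-1]
print("redlid",circ(plane("top",hull(blob(masks(cv2.imread("pics/t2.png")[...,::-1])["red"],(318,248),30)),.021)))
p=mouth(f,(232,204),s0=100,r=19,v0=40)
assert np.hypot(*(p-[.5695,.252]))<.012
pick([.480,.0604],ZM); place(p,ZJ)
q=[.45,-.08]; robot.move_pose([*q,.35],ori(q))
f=snap("t5"); s=snap("s5","side")
v=np.zeros((560,800,3),np.uint8); v[:280]=cv2.resize(f[145:285,150:550],(800,280)); v[280:]=cv2.resize(s[130:400,170:470],(800,280)) if 0 else 0
v[280:,:400]=cv2.resize(s[100:240,200:400],(400,280)); v[280:,400:]=cv2.resize(s[200:400,230:516],(400,280))
cv2.imwrite("pics/c5.png",v[...,::-1]); print(robot.get_obs()["time"])
```

```text
redlid (array([0.47468384, 0.0600702 ]), np.float64(0.07321413326329472))
mouth (array([0.56821804, 0.25192238]), np.float64(0.06060059998494937))
grip False 0.021158967144741612 29.271861612796783 [0.48014023 0.06035234 0.04129611]
place True [0.56831423 0.25196447 0.11220625] [-1.1271941  -0.34168728  6.0720089 ] 0.021242026077099324
36.525
```

View pics/c5.png

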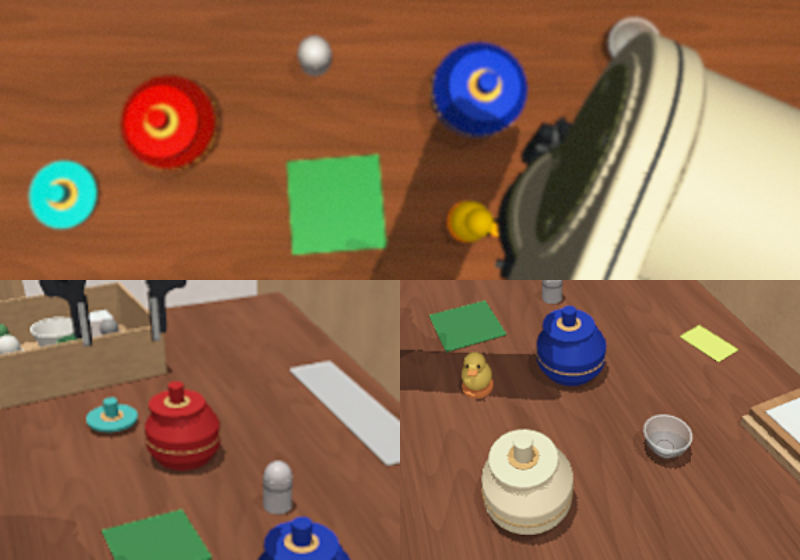

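All three lids sit level on their own jars, and the contact heights match seated lids. Handing in.

```bash
python3 -c "
from rig import robot
print(robot.job_done())"
```

```text
the job is handed in; nothing more can be done
None
```

The job is handed in at about 37 s: the red lid was parked on the mat on the way, and the camera views show all three lids seated level on their own jars, with the jars and bystanders apparently undisturbed (no verdict was returned).

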